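Send an empty bottle through the lever-lidded empties box

TASK

Clear the empty aluminium bottle that lies on the ribbed rubber mat: lay it across the sloping rails of the steel empties box, let go and let it roll down against the closed white hood. Then press the green paddle fully down to raise the hood, keep it down until the bottle has rolled into the box, and ease the paddle slowly back up, over a second or more, so that the hood comes down without slamming. Set the bottle down rather than dropping it, work the hood only by its paddle, and leave the white cup and the spoon on the counter where they are.

Things in the scene. Friction and masses are not known exactly. Their poses are not given: they have to be found in the camera images.
- empty_mid (a point): loose empty bottle, aluminium with a wide blue band, no cap, lying in a groove of the mat; point: on its axis, middle of the straight body (54 mm diameter, 55 mm to either side along its y). +y runs to the neck: shoulder, 27 mm neck (31 mm rim) ending 95 mm out; 150 mm long in all, 60 to 130 g. x and z turn as it rolls; it rolls freely.
- mat: fixed black ribbed rubber bar mat, 200 mm (x) by 240 mm (y), ribs along its y, tops 7 mm above the counter; origin under its centre. The bottle lies along the ribs with its middle about 31 mm above the counter.
- box: fixed steel empties box, 340 mm deep (x -180 to +160), 220 wide (y); origin under it on the counter, z up, front -x facing the robot. Side plates at y +-107 mm, 187 high; front plate at x -178, 192 high. Between them four 8 mm rails along x at y +-44, +-88 slope down to the mouth at x 0: tops 170 mm high at x -174, 133 at x 0. Fingers may dip between the middle rails to 128 mm.
- rest (a point): where the bottle's axis should be on letting go: the axis of a bottle set on the rails at box x -90 mm, y 0, 180 mm high; axes as the box's. Lay the bottle's axis along y. Open fingers closing along x (up to 114 mm over all) fit here between front plate and hood. Let go, the bottle rolls to +x.
- stop (a point): where the bottle's axis comes to rest against the closed hood: box x -35 mm, y 0, 168 mm high; axes as the box's. Once the hood is up the bottle rolls on over the rail ends and falls in.
- tub (a point): centre of the tub floor inside the box, 20 mm above the counter; the tub spans box x 0 to 155 mm and y -105 to 105 mm. A bottle that has fallen in has its axis less than 80 mm above the counter.
- hood_edge (a point): middle of the lower front edge of the white hood (lid), 232 mm wide; shut, at box x -7 mm, 148 mm high, top of hood 212 mm high; axes as the box's when shut, so the tilt of its z axis is the opening: 0 shut, 0.67 rad fully raised, this edge then about 255 mm high and the hood's top 310. Hinged along y at box x 150 mm, 190 high. Falls shut by its weight when the lever is let go.
- lever (a joint): lift lever on the box's -y side, rad: 0 up (hood shut), 0.27 pressed fully down (hood open 0.67 rad, 2.5 times the lever). Pivot along y at box x 0, 128 mm high. A spring and the hood's weight push it back up; let go at once it snaps up and the hood slams.
- paddle (a point): middle of the top face of the green paddle at the lever's front, 56 mm (x) by 60 (y), 8 thick; box x -130 mm, y -165, 165 mm high when up. It goes down about 35 mm (to 130) on an arc about the pivot. Pressing it from above takes about 7 N at first and 10 N fully down, where it meets a firm stop.
- espresso_cup: white ceramic cup, 62 mm wide, 60 mm high, loose bystander; origin under its centre.
- spoon: steel spoon lying flat, 150 mm, loose bystander; origin at its middle on the counter.

How it is judged:
On the way, in this order (a step that is already met when the one before it is completed fails the run):
1. the bottle lies across the rails, let go and still, against the shut hood (x of empty_mid in the frame of box between -0.06 and -0.015 m and height (world z) of empty_mid between 0.155 and 0.18 m and angle between the y axis of empty_mid and the y axis of box, either way round below 0.2 rad and contact force between the fingers and empty below 0.1 N and angle between hood_edge's own z axis and vertical below 0.06 rad and linear speed of empty below 0.05 m/s), for 0.2 s.
2. the paddle is held down and the hood raised until the bottle is in the tub (value of joint lever above 0.2 rad and angle between hood_edge's own z axis and vertical above 0.45 rad and x of empty_mid in the frame of box above 0 m and height (world z) of empty_mid below 0.1 m), for 0.2 s.
At the end, for the whole second after the job is handed in: The bottle lies still (under 0.1 m/s) in the tub of the box, its middle less than 90 mm above the counter; the lever is up again (under 0.03 rad) and the hood shut (under 0.06 rad) (x of empty_mid in the frame of box between 0 and 0.16 m and y of empty_mid in the frame of box between -0.107 and 0.107 m and height (world z) of empty_mid below 0.09 m and linear speed of empty below 0.1 m/s and value of joint lever below 0.03 rad and angle between hood_edge's own z axis and vertical below 0.06 rad); the robot touches nothing.
It fails at once if the bottle is dropped: it moves at over 0.7 m/s out of the grip while its middle is more than 150 mm above the counter (a fall of some 25 mm) (linear speed of empty above 0.7 m/s and height (world z) of empty_mid above 0.15 m and contact force between the fingers and empty below 0.05 N).
It fails at once if the lever flies up faster than 0.7 rad/s (its paddle at 90 mm/s), so that the hood slams (velocity of joint lever below -0.7 rad/s).
It fails at once if the robot pushes on the hood itself with over 3 N (contact force between any of the fingers, the arm and hood above 3 N).
It fails at once if the white cup or the spoon is moved by over 30 mm (distance of any of espresso_cup, spoon from where it was at the start of the episode above 0.03 m).
It also fails if it takes over 67 s, if anything falls off the work surface, if the arm or the gripper's body presses on something with over 40 N, if the wrist force passes 120 N, or if a joint passes its speed limit or range.

ROBOT

A 7-joint arm with a two-finger parallel gripper is mounted at the origin on the work surface. World frame = base frame: x ahead of the robot, y to its left, z up, the work surface at z = 0. Lengths are in m, angles in rad, forces in N, time in s.
With the tool pointing down it reaches from about 0.425 to 0.875 m from the base axis. Payload 9.9 kg.
Tool frame: the origin (TCP) lies on the centre line of the jaws, within the pads' length; the fingertips stand 25 mm ahead of it and the grasp point (between the pads) lies 6 mm ahead of it (bot.tips_ahead is the distance from the TCP to the fingertips, in m); z points along the fingers, x is the direction in which the jaws open and shut, and the axes are right-handed (so a half turn about z gives the same grasp; the last joint's range is limited). The gripper opens to 85 mm and grips with 20 to 120 N. Pads are 22 mm wide; open, the fingers measure 114 mm over their backs; the gripper's body (76 mm by 85 mm) begins 54 mm behind the grasp point. The pads swing forward as they close: fully open they stand 13 mm farther back than shut.
Start: joints at [1.027, 0.576, 0.025, 1.437, -0.015, 1.129, -0.057], TCP at [0.3, -0.605, 0.224] pointing down, gripper open.
Joint ranges: [-2.76, 2.76], [-0.34, 2.15], [-1.52, 1.57], [0.19, 2.46], [-1.09, 4.23], [0.17, 1.99], [-2.82, 2.82]. Speed limits (rad/s): [2.22, 2.22, 3.01, 3.01, 3.14, 3.14, 3.14].

INTERFACE

Orientations are given as a unit quaternion [w, x, y, z].
In Python, from workcell import bot gives the robot as it stands.
- The arm moves only by the shell command python3 -m inch 'ROWS' [FORCE]. ROWS is JSON, a list of rows, each a list of 3 entries, a list of its own where there are three numbers: the finger opening in cm, from 0 to 8.54, then the shift along the tool's x, y, z in cm, then the turn, a rotation vector about the tool's x, y, z in degrees. In form: [[fingers, [tx, ty, tz], [ax, ay, az]], ...]. A call has 1 to 20 rows; each row is the pose to reach, as a shift and turn from the pose commanded when the call began, along the tool's axes at that moment; what a row does not reach only later rows make up. A row lasts 1/12 s, in which the tool goes at most 41.7 mm and 7.16 degrees, less where a joint would pass 70% of its speed; a pose out of reach is approached as far as the arm can. A call with a gripper value outside its range is refused whole. The fingers move at their own pace and stop on an object; FORCE is the grip in N (left out, the last holds). Time passes only in rows, so rows that repeat a pose let the fingers close. It gives the time, the measured TCP pose, the force and the opening at its end, in the units of the state.
- bot.observe(): the state, without advancing time (a new reading comes with each control period).
- bot.camera(name): name is "side" or "top"; returns (picture, depth): 480x640x3 uint8, red, green, blue; 480x640 float32, m along the optical axis (not along the pixel's ray), 0 where there is no reading.
- bot.camera_info(name): a dict with "fx", "fy", "cx", "cy" (pixels), "origin" and "rotation" of the camera in the world. Camera axes: x right, y down, z forward; pixel columns grow to the right and rows downward; lengths in m; the calibration is good to about 2 mm. A picture is of the moment at which its call begins. camera_info takes no time and is no camera call.
- bot.sign_off(): hands the job in, once; it reports no verdict.
The state is a dict: "t": time; "q": joint angles; "qd": joint speeds; "effort": joint torques, N m; "tcp_pos": TCP position; "eef_rot": TCP orientation; "ft_force": force on the tool from outside, world axes, zero at the start; "wrist_torque": the same for the moment, N m; "width": finger opening in m.
Only numpy, scipy, OpenCV 4.12 (cv2) and the standard library are available. Lean on these libraries where they do the work, as an engineer would, in place of code of your own. Each camera call takes 0.05 s, during which the arm holds its last target.

## Working session

There is one attempt and no reset: what is moved stays moved. The work goes in short steps, Python scripts to look and compute and a shell command to move; the robot and the scene stay as the last step left them, time stands still between calls to the robot, and variables do not carry over. Pictures are saved under pics/ and viewed, and the job is handed in when it is done.

```bash
ls; mkdir -p pics; python3 - <<'E'
from workcell import bot
import cv2,numpy as np
print(bot.observe())
for n in("side","top"):
    p,d=bot.camera(n); cv2.imwrite(f"pics/{n}0.png",p[:,:,::-1]); np.save(f"pics/{n}0d.npy",d); np.save(f"pics/{n}0p.npy",p); print(n,bot.camera_info(n))
E
```

```text
pics
{'t': 0.0, 'q': array([ 1.02718748,  0.57652826,  0.02483317,  1.43792468, -0.01497499,
        1.12903   , -0.05646848]), 'qd': array([ 5.18358115e-05,  5.07128830e-04, -1.57111367e-03,  7.33248998e-04,
        2.73624347e-04, -1.16457278e-03,  1.08455454e-04]), 'effort': array([-2.73779020e-03, -7.65744138e+01,  2.24943034e+00, -2.85958904e+01,
        1.50282372e-02,  1.29834720e-02,  2.78022844e-05]), 'tcp_pos': array([ 0.29933547, -0.60445671,  0.22293916]), 'eef_rot': array([-4.03904221e-04,  8.49662335e-01, -5.27326453e-01, -7.51239540e-04]), 'ft_force': array([-0.53918343,  0.54000233, -0.0776764 ]), 'wrist_torque': array([-0.02358287,  0.07036286,  0.03819468]), 'width': 0.0853502876941259}
side {'fx': 470.2111071275465, 'fy': 470.2111071275465, 'cx': 319.8005959718403, 'cy': 237.32682615571102, 'origin': array([0.49587507, 0.75243779, 0.76909715]), 'rotation': array([ 0.02036713, -0.06495882,  0.89501233, -0.44081568])}
top {'fx': 619.8810165843447, 'fy': 619.8810165843447, 'cx': 325.65386960607714, 'cy': 236.52768612440215, 'origin': array([ 0.393268  , -0.10105116,  1.49326235]), 'rotation': array([-0.06195444,  0.70824195, -0.70091864,  0.05716684])}
```

View pics/side0.png

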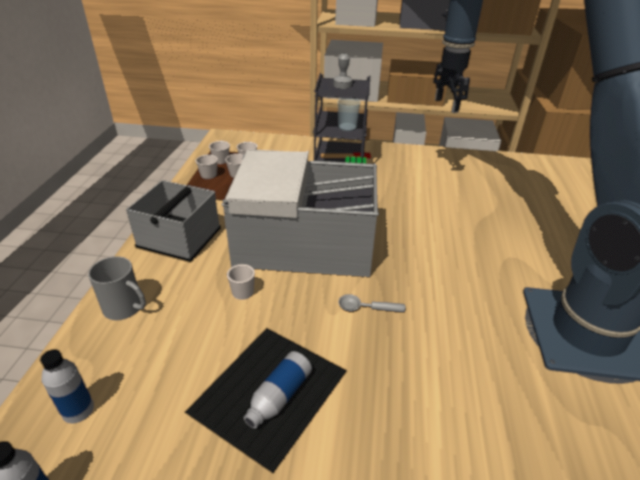

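View pics/top0.png

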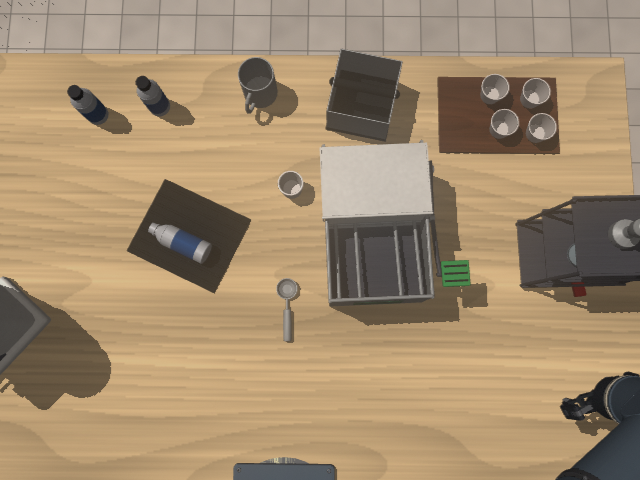

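The side view shows the bottle on the mat around (280,388), with its neck toward (252,418), and the box behind it. In the top view the bottle is at (183,243), the front plate runs from (329,303) to (433,297), the paddle is at (456,273), and the cup is at (291,183).

```bash
cat > h.py <<'E'
from workcell import bot
import cv2,numpy as np
from scipy.spatial.transform import Rotation as R
def cam(n):
    c=bot.camera_info(n); q=c['rotation']
    return c,R.from_quat([q[1],q[2],q[3],q[0]]).as_matrix()
def ray(n,uv,z):
    c,M=cam(n); uv=np.atleast_2d(uv).astype(float)
    d=np.c_[(uv[:,0]-c['cx'])/c['fx'],(uv[:,1]-c['cy'])/c['fy'],np.ones(len(uv))]@M.T
    return c['origin']+d*((z-c['origin'][2])/d[:,2])[:,None]
def pts(n,d,mask):
    c,M=cam(n); v,u=np.nonzero(mask&(d>0)); z=d[v,u]
    return np.c_[(u-c['cx'])/c['fx']*z,(v-c['cy'])/c['fy']*z,z]@M.T+c['origin'],u,v
def pose():
    o=bot.observe(); q=o['eef_rot']; return o,R.from_quat([q[1],q[2],q[3],q[0]])
E
python3 - <<'E'
from h import *
np.set_printoptions(precision=4,suppress=True)
for n in('top','side'):
    p=np.load(f'pics/{n}0p.npy');d=np.load(f'pics/{n}0d.npy')
    hsv=cv2.cvtColor(p,cv2.COLOR_RGB2HSV)
    blue=cv2.inRange(hsv,(100,120,40),(125,255,255))
    k,l,s,c=cv2.connectedComponentsWithStats(blue)
    for i in range(1,k):
        if s[i,4]>150:
            P,u,v=pts(n,d,l==i); print(n,'blue',s[i],c[i],P.mean(0),P.max(0)); 
            r=ray(n,c[i],0.04); print(r)
    g=cv2.inRange(hsv,(50,100,60),(80,255,255))
    P,u,v=pts(n,d,g>0); print(n,'green',len(P),np.median(P,0))
    if n=='top':
        print(cv2.minAreaRect(np.c_[u,v].astype(np.float32)))
        b=cv2.boxPoints(cv2.minAreaRect(np.c_[u,v].astype(np.float32)));r=ray(n,b,.165);print(r,r.mean(0))
        # bottle: elevated points in mat region
        m=np.zeros_like(blue,bool); m[200:285,130:235]=1
        P,u,v=pts(n,d,m); k=P[:,2]>0.022; Q=P[k]; print('bottle',k.sum(),Q[:,2].max())
        mu=Q[:,:2].mean(0); w,V=np.linalg.eigh(np.cov((Q[:,:2]-mu).T)); a=V[:,1]; s=(Q[:,:2]-mu)@a
        print(mu,a,s.min(),s.max(), np.degrees(np.arctan2(a[1],a[0])))
        lo,hi=s.min(),s.max()
        for e in np.linspace(lo,hi,13)[:-1]:
            kk=(s>=e)&(s<e+(hi-lo)/12); t=(Q[kk,:2]-mu)@np.array([-a[1],a[0]]); print(round(e,3),t.min(),t.max(),Q[kk,2].max())
        print('front corners .192',ray(n,[(329,303),(433,297)],.192))
        # hood: white, high
        m=np.zeros_like(blue,bool); m[130:310,310:445]=1
        P,u,v=pts(n,d,m); k=P[:,2]>0.205;Q=P[k]; rc=cv2.minAreaRect(Q[:,:2].astype(np.float32)); print('hood',rc,cv2.boxPoints(rc),Q[:,2].max(),np.median(Q[:,2]))
        k=(P[:,2]>0.183)&(P[:,2]<.2);Q=P[k];rc=cv2.minAreaRect(Q[:,:2].astype(np.float32)); print('rim',rc,cv2.boxPoints(rc))
E
```

```text
top green 527 [ 0.5408 -0.3695  0.1657]
((455.0748291015625, 272.99627685546875), (25.268434524536133, 27.515626907348633), 87.1375961303711)
[[ 0.5682 -0.3395  0.165 ]
 [ 0.5718 -0.3988  0.165 ]
 [ 0.5173 -0.4     0.165 ]
 [ 0.5137 -0.3411  0.165 ]] [ 0.5427 -0.3698  0.165 ]
bottle 1311 0.06792030118662673
[0.6235 0.2515] [0.4193 0.9078] -0.0644721824660646 0.08912754469961437 65.20826124726882
-0.064 -0.027194585433661843 0.025649635538719635 0.06548048397069706
-0.052 -0.027316114241187652 0.025650242225918933 0.06634484716987732
-0.039 -0.02748451537974097 0.026418858203381797 0.06766826335413567
-0.026 -0.027580982573342884 0.026235392599961382 0.0644399348999789
-0.013 -0.026907824401642473 0.026053030322908184 0.0670354897027583
-0.0 -0.027385296959376006 0.025906864090774574 0.06643380190585657
0.012 -0.027658214605993776 0.025688143787549775 0.06792030118662673
0.025 -0.026833783406778996 0.0253974582659841 0.06748174219635716
0.038 -0.02647792129178839 0.025285311522214495 0.06513990133607628
0.051 -0.020424578707226602 0.02277732491793601 0.05962767620135878
0.064 -0.01554
[... 202 characters left out ...]
 ((0.7351927161216736, -0.19496920704841614), (0.1603216528892517, 0.23279783129692078), 3.1466894149780273) [[ 0.6488 -0.0831]
 [ 0.6615 -0.3156]
 [ 0.8216 -0.3068]
 [ 0.8088 -0.0743]] 0.22438089828975638 0.21087698780651332
rim ((0.6530653834342957, -0.19931811094284058), (0.3457748293876648, 0.22866712510585785), 2.441377878189087) [[ 0.4755 -0.0925]
 [ 0.4852 -0.3209]
 [ 0.8307 -0.3062]
 [ 0.8209 -0.0777]]
side blue [266 359  39  41 836] [286.8134 376.5251] [0.6098 0.2437 0.0499] [0.6563 0.2768 0.0612]
[[0.6114 0.2368 0.04  ]]
side blue [ 53 383  37  33 619] [ 72.1551 402.6268] [0.9586 0.3511 0.0521] [0.9822 0.3631 0.08  ]
[[0.9666 0.3442 0.04  ]]
side green 112 [ 0.5398 -0.3836  0.164 ]
```

```bash
python3 - <<'E'
from h import *
p=cv2.imread('pics/top0.png'); c=p[140:310,310:480]; cv2.imwrite('pics/c.png',cv2.resize(c,None,fx=3.5,fy=3.5,interpolation=2))
E
```

```text
(no output)
```

View pics/c.png

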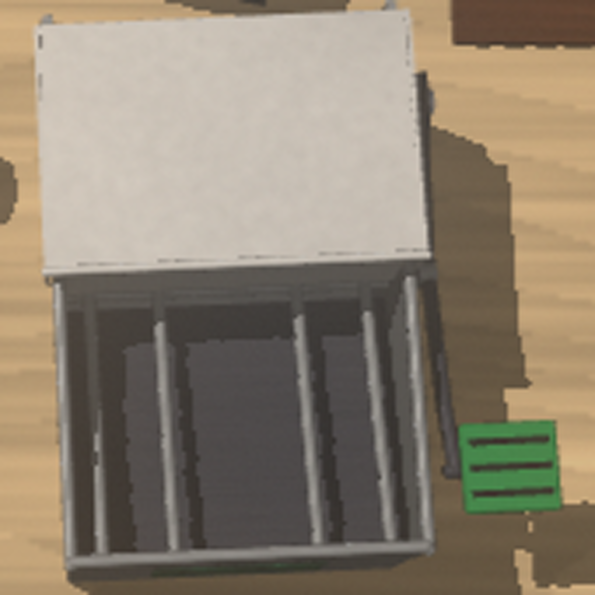

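```bash
cat >> h.py <<'E'
np.set_printoptions(precision=2,suppress=True)
O=np.array([0.662,-0.198,0.]);YAW=3.4
B=R.from_euler('z',YAW,degrees=True)
def box(p): return O+B.apply(p)
def plan(p,az):
    o,r=pose(); g=R.from_euler('z',az,degrees=True)*R.from_euler('x',180,degrees=True)
    print('to',np.round(p,4),'shift cm',r.inv().apply(np.array(p)-o['tcp_pos'])*100,'turn deg',np.degrees((r.inv()*g).as_rotvec()))
E
python3 - <<'E'
from h import *
print(bot.tips_ahead)
a=np.array([.4193,.9078]); m=np.array([.6210,.2444])+.006*a
plan([*m,.30],-24.8); plan([*m,.042],-24.8)
E
```

```text
0.025
to [0.62 0.25 0.3 ] shift cm [-62.19 -66.96  -7.61] turn deg [ -0.03   0.08 -38.86]
to [0.62 0.25 0.04] shift cm [-62.15 -66.96  18.19] turn deg [ -0.03   0.08 -38.86]
```

```bash
python3 -m inch '[[8.54,[0,0,-4],[0,0,0]],[8.54,[0,0,-7.6],[0,0,0]],[8.54,[-3,-3.2,-7.6],[0,0,-4]],[8.54,[-5.5,-6,-7.6],[0,0,-8]],[8.54,[-8,-8.6,-7.6],[0,0,-12]],[8.54,[-10.5,-11.3,-7.6],[0,0,-16]],[8.54,[-13,-14,-7.6],[0,0,-20]],[8.54,[-15.5,-16.7,-7.6],[0,0,-24]],[8.54,[-18,-19.4,-7.6],[0,0,-28]],[8.54,[-20.5,-22,-7.6],[0,0,-32]],[8.54,[-23,-24.8,-7.6],[0,0,-36]],[8.54,[-25.5,-27.5,-7.6],[0,0,-38.9]],[8.54,[-28,-30.1,-7.6],[0,0,-38.9]],[8.54,[-30.5,-32.8,-7.6],[0,0,-38.9]],[8.54,[-33,-35.5,-7.6],[0,0,-38.9]],[8.54,[-35.5,-38.2,-7.6],[0,0,-38.9]],[8.54,[-38,-40.9,-7.6],[0,0,-38.9]],[8.54,[-40.5,-43.6,-7.6],[0,0,-38.9]],[8.54,[-43,-46.3,-7.6],[0,0,-38.9]],[8.54,[-45,-48.4,-7.6],[0,0,-38.9]]]' 40
python3 - <<'E'
from h import *
a=np.array([.4193,.9078]); m=np.array([.6210,.2444])+.006*a
plan([*m,.30],-24.8); plan([*m,.042],-24.8)
E
```

```text
t: 1.77
tcp_pos: [0.534, 0.0163, 0.2996]
eef_rot: [-0.0, 0.977, -0.213, -0.0]
ft_force: [1.4, 0.5, -0.1]
width: 0.0857
to [0.62 0.25 0.3 ] shift cm [ -1.61 -24.96  -0.02] turn deg [-0.04  0.03  0.15]
to [0.62 0.25 0.04] shift cm [ -1.6  -24.95  25.78] turn deg [-0.04  0.03  0.15]
```

```bash
python3 -m inch '[[8.54,[-0.2,-3.5,0],[0,0,0]],[8.54,[-0.5,-7,0],[0,0,0]],[8.54,[-0.7,-10.5,0],[0,0,0]],[8.54,[-0.9,-14,0],[0,0,0]],[8.54,[-1.1,-17.5,0],[0,0,0]],[8.54,[-1.4,-21,0],[0,0,0]],[8.54,[-1.6,-24,0],[0,0,0]],[8.54,[-1.6,-25,0],[0,0,0]],[8.54,[-1.6,-25,3],[0,0,0]],[8.54,[-1.6,-25,6],[0,0,0]],[8.54,[-1.6,-25,9],[0,0,0]],[8.54,[-1.6,-25,12],[0,0,0]],[8.54,[-1.6,-25,14],[0,0,0]],[8.54,[-1.6,-25,15],[0,0,0]],[8.54,[-1.6,-25,15],[0,0,0]],[8.54,[-1.6,-25,15],[0,0,0]]]'
python3 - <<'E'
from h import *
a=np.array([.4193,.9078]); m=np.array([.6210,.2444])+.006*a
plan([*m,.042],-24.8)
p,d=bot.camera('side'); cv2.imwrite("pics/s1.png",p[:,:,::-1])
E
```

```text
t: 3.1
tcp_pos: [0.624, 0.2468, 0.1502]
eef_rot: [0.0, 0.977, -0.214, -0.0]
ft_force: [0.0, -0.3, 0.5]
width: 0.0853
to [0.62 0.25 0.04] shift cm [-0.17 -0.26 10.82] turn deg [0.   0.   0.04]
```

View pics/s1.png

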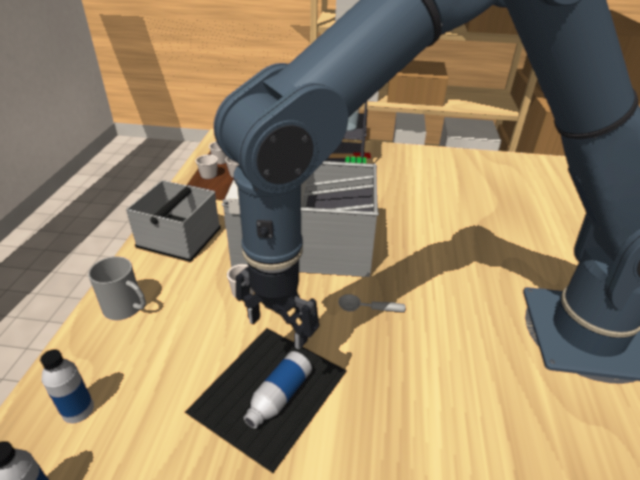

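The gripper at (280,310) is above the bottle at (280,388), with the jaws opening across it and the bottle undisturbed. I'll descend now.

```bash
python3 -m inch '[[8.54,[-0.2,-0.3,2],[0,0,0]],[8.54,[-0.2,-0.3,4],[0,0,0]],[8.54,[-0.2,-0.3,6],[0,0,0]],[8.54,[-0.2,-0.3,8],[0,0,0]],[8.54,[-0.2,-0.3,9.5],[0,0,0]],[8.54,[-0.2,-0.3,10.4],[0,0,0]],[8.54,[-0.2,-0.3,10.8],[0,0,0]],[8.54,[-0.2,-0.3,10.8],[0,0,0]],[8.54,[-0.2,-0.3,10.8],[0,0,0]],[7,[-0.2,-0.3,10.8],[0,0,0]],[6.2,[-0.2,-0.3,10.8],[0,0,0]],[5.6,[-0.2,-0.3,10.8],[0,0,0]],[5,[-0.2,-0.3,10.8],[0,0,0]],[4.5,[-0.2,-0.3,10.8],[0,0,0]],[4.5,[-0.2,-0.3,10.8],[0,0,0]],[4.5,[-0.2,-0.3,10.8],[0,0,0]],[4.5,[-0.2,-0.3,10.8],[0,0,0]]]' 40
```

```text
t: 4.57
tcp_pos: [0.6231, 0.2504, 0.0418]
eef_rot: [0.0, 0.977, -0.214, -0.0]
ft_force: [0.2, -0.6, -0.2]
width: 0.0451
```

```bash
python3 - <<'E'
from h import *
p,d=bot.camera('side'); cv2.imwrite("pics/s2.png",cv2.resize(p[260:460,160:400,::-1],None,fx=3,fy=3,interpolation=2))
p,d=bot.camera('top'); cv2.imwrite("pics/t2.png",cv2.resize(p[150:310,90:290,::-1],None,fx=3,fy=3,interpolation=2))
E
```

```text
(no output)
```

View pics/s2.png

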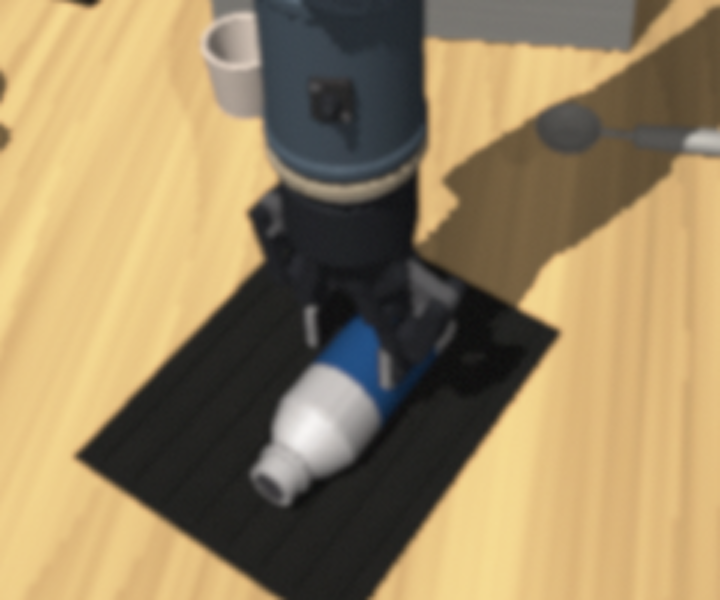

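View pics/t2.png

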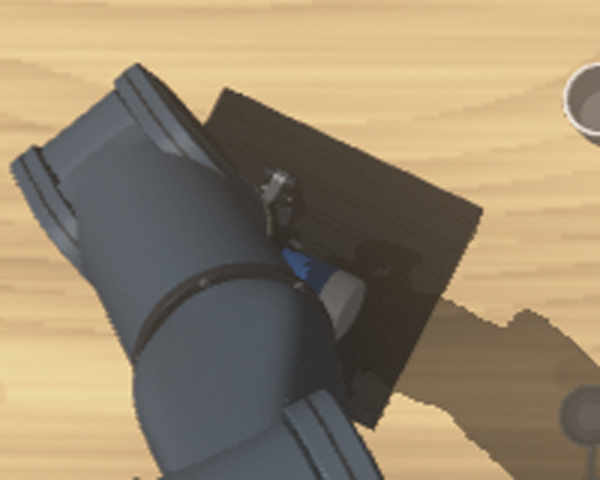

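The bottle is between the fingers at the blue band, with pads at about (312,325) and (388,365) in the side crop. The measured width of 45 mm doesn't fit a 54 mm body, so I'll command a tighter grip to see whether they're actually in contact.

```bash
python3 -m inch '[[4.5,[0,0,0],[0,0,0]],[4.5,[0,0,0],[0,0,0]],[4.5,[0,0,0],[0,0,0]]]' 40; python3 - <<'E'
from h import *
o=bot.observe();print(o['width'],o['tcp_pos'],o['ft_force'],o['wrist_torque'])
p,d=bot.camera('side'); cv2.imwrite("pics/s3.png",cv2.resize(p[330:420,230:340,::-1],None,fx=6,fy=6,interpolation=2))
P,u,v=pts('side',d,np.ones_like(d,bool))
for uv in [(264,367),(288,376),(289,385),(262,372),(262,362),(290,390),(275,375),(280,372),(270,385),(265,405)]:
    m=np.zeros_like(d,bool);m[uv[1],uv[0]]=1;print(uv,pts('side',d,m)[0]*1000,p[uv[1],uv[0]])
E
```

```text
t: 4.92
tcp_pos: [0.6232, 0.2505, 0.0418]
eef_rot: [-0.0, 0.977, -0.214, -0.0]
ft_force: [0.3, -0.6, 0.5]
width: 0.0448
0.044835043986005386 [0.62 0.25 0.04] [ 0.27 -0.62  0.51] [ 0.04 -0.08 -0.04]
(264, 367) [[648.96 250.25  78.14]] [93 92 91]
(288, 376) [[600.61 275.79  96.96]] [55 55 57]
(289, 385) [[600.18 272.1   66.45]] [100  99  98]
(262, 372) [[666.97 207.02   2.13]] [82 80 79]
(262, 362) [[651.61 250.92  92.52]] [81 80 79]
(290, 390) [[600.61 263.09  38.7 ]] [35 53 78]
(275, 375) [[630.37 248.42  56.4 ]] [ 33  74 122]
(280, 372) [[622.01 243.97  60.85]] [ 35  78 128]
(270, 385) [[634.38 271.28  58.02]] [198 193 190]
(265, 405) [[635.36 307.22  51.92]] [230 227 225]
```

View pics/s3.png

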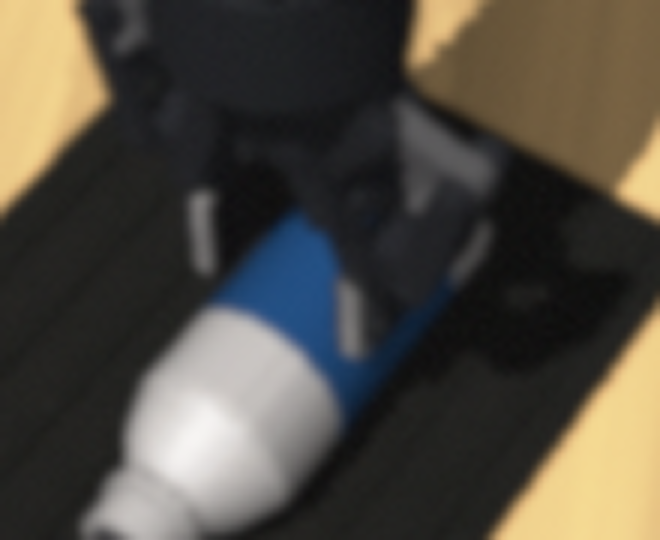

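```bash
python3 - <<'E'
from h import *
c,M=cam('side')
o,r=pose();X=r.apply([1,0,0]);Y=r.apply([0,1,0])
for sx in(.0225,-.0225,.027,-.027):
  for sy in (-.011,.011):
   for z in(.017,.03,.042,.06,.08):
    P=np.array([*(o['tcp_pos'][:2]+sx*X[:2]+sy*Y[:2]),z]); q=M.T@(P-c['origin']); u=c['fx']*q[0]/q[2]+c['cx'];v=c['fy']*q[1]/q[2]+c['cy']
    print(sx,sy,z,'crop px',(u-230)*6,(v-330)*6)
E
```

```text
0.0225 -0.011 0.017 crop px 216.06235564984388 348.308015543381
0.0225 -0.011 0.03 crop px 213.9709574225526 322.88503603905815
0.0225 -0.011 0.042 crop px 212.00587198826588 298.99751138297586
0.0225 -0.011 0.06 crop px 208.99408772213474 262.3863444277231
0.0225 -0.011 0.08 crop px 205.55404328358088 220.5692585594884
0.0225 0.011 0.017 crop px 259.2389127011422 297.48787288793415
0.0225 0.011 0.03 crop px 257.57480195407095 272.03530488569504
0.0225 0.011 0.042 crop px 256.01166819719265 248.12717959201223
0.0225 0.011 0.06 crop px 253.6168191845145 211.49797239677173
0.0225 0.011 0.08 crop px 250.8827443378367 169.68030726796042
-0.0225 -0.011 0.017 crop px 335.08496445766286 419.2697921223048
-0.0225 -0.011 0.03 crop px 334.07022290076725 393.95272044467004
-0.0225 -0.011 0.042 crop px 333.1163929405857 370.15534927552073
-0.0225 -0.011 0.06 crop px 331.6538015813037 333.66474728291485
-0.0225 -0.011 0.08 crop px 329.9821913872428 291.9592757640512
-0.0225 0.011 0.017 crop px 377.1480656191113 366.133133828122
-0.0225 0.011 0.03 crop px 376.54092236667725 340.7625139693256
-0.02
[... 760 characters left out ...]
27 0.011 0.08 crop px 238.86009730852788 162.95188377388422
-0.027 -0.011 0.017 crop px 347.2754140398372 426.53778908785307
-0.027 -0.011 0.03 crop px 346.3736949176407 401.23319183562126
-0.027 -0.011 0.042 crop px 345.52606887542277 377.4465879022441
-0.027 -0.011 0.06 crop px 344.22626503698007 340.9706922169198
-0.027 -0.011 0.08 crop px 342.74061101143457 299.2793541414554
-0.027 0.011 0.017 crop px 389.21955665895734 373.16100767726925
-0.027 0.011 0.03 crop px 388.7232557815522 347.80029727121655
-0.027 0.011 0.042 crop px 388.2568747723345 323.96847618823176
-0.027 0.011 0.06 crop px 387.54197361952856 287.43740817952494
-0.027 0.011 0.08 crop px 386.7252643232953 245.70399828512632
```

By projection, the visible pad tips are at about z = 0.053, which is higher than the nominal 0.017. I'll open the fingers and compare again before going lower.

```bash
python3 -m inch '[[6,[0,0,0],[0,0,0]],[7.5,[0,0,0],[0,0,0]],[8.54,[0,0,0],[0,0,0]],[8.54,[0,0,0],[0,0,0]],[8.54,[0,0,0.3],[0,0,0]],[8.54,[0,0,0.6],[0,0,0]],[8.54,[0,0,0.6],[0,0,0]]]' 40; python3 - <<'E'
from h import *
o=bot.observe();print(o['width'],o['tcp_pos'],o['ft_force'],o['wrist_torque'])
p,d=bot.camera('side'); cv2.imwrite("pics/s4.png",cv2.resize(p[320:420,220:340,::-1],None,fx=6,fy=6,interpolation=2))
np.save('pics/s4d.npy',d)
E
```

```text
t: 5.55
tcp_pos: [0.6228, 0.2502, 0.035]
eef_rot: [0.0, 0.977, -0.214, -0.0]
ft_force: [-0.4, -0.2, 0.2]
width: 0.0856
0.08562617523441268 [0.62 0.25 0.03] [-0.44 -0.2   0.19] [-0.02 -0.01  0.02]
```

View pics/s4.png

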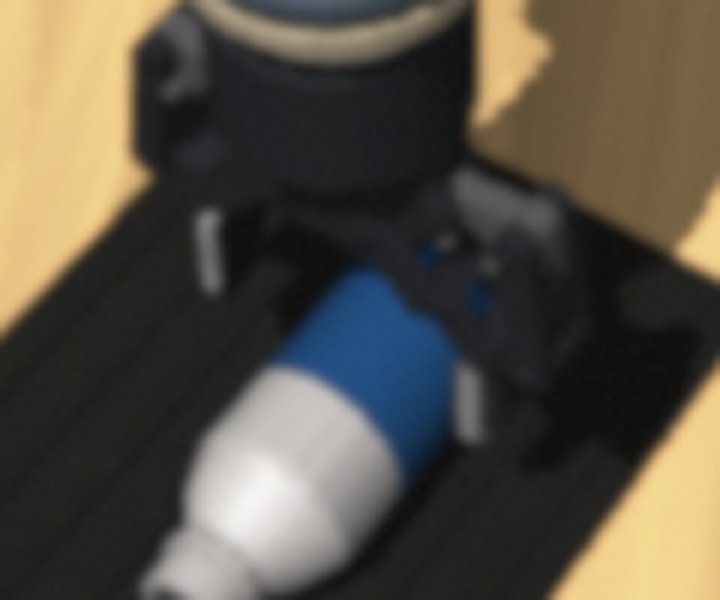

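```bash
python3 - <<'E'
from h import *
c,M=cam('side')
o,r=pose();X=r.apply([1,0,0]);Y=r.apply([0,1,0])
def pr(P):
    q=M.T@(P-c['origin']); return np.array([c['fx']*q[0]/q[2]+c['cx'],c['fy']*q[1]/q[2]+c['cy']])
for sx,uv in((.0427,(255.3,368.8)),(-.0427,(298.3,393.3))):
   print(uv)
   for z in(0.01,.02,.03,.04,.05,.06):
     print(z,[pr(np.array([*(o['tcp_pos'][:2]+sx*X[:2]+s*Y[:2]),z])) for s in(-.011,0.011)])
d=np.load('pics/s4d.npy')
for uv in((255,362),(255,366),(298,388),(298,391)):
   m=np.zeros_like(d,bool);m[uv[1],uv[0]]=1;P=pts('side',d,m)[0][0];print(uv,P*1000,'tool',r.inv().apply(P-o['tcp_pos'])*1000)
# check top of bottle height via depth: along axis
m=np.zeros_like(d,bool);m[370:400,260:295]=1;P=pts('side',d,m)[0];print(np.percentile(P[:,2],[90,95,98])*1000)
t0=np.load('pics/top0d.npy');m=np.zeros_like(t0,bool);m[300:330,150:250]=1;P=pts('top',t0,m)[0];print('counter top cam',np.median(P[:,2])*1000)
m=np.zeros_like(d,bool);m[330:400,400:500]=1;P=pts('side',d,m)[0];print('counter side',np.median(P[:,2])*1000)
E
```

```text
(255.3, 368.8)
0.01 [array([257.8 , 385.08]), array([265.02, 376.78])]
0.02 [array([257.47, 381.86]), array([264.76, 373.55])]
0.03 [array([257.15, 378.59]), array([264.49, 370.28])]
0.04 [array([256.82, 375.27]), array([264.22, 366.96])]
0.05 [array([256.48, 371.91]), array([263.94, 363.6 ])]
0.06 [array([256.14, 368.49]), array([263.66, 360.18])]
(298.3, 393.3)
0.01 [array([295.28, 407.51]), array([302.16, 398.48])]
0.02 [array([295.21, 404.31]), array([302.14, 395.27])]
0.03 [array([295.15, 401.06]), array([302.13, 392.02])]
0.04 [array([295.09, 397.77]), array([302.12, 388.72])]
0.05 [array([295.02, 394.43]), array([302.11, 385.37])]
0.06 [array([294.96, 391.04]), array([302.1 , 381.97])]
(255, 362) [667.82 240.41  75.82] tool [ 44.92  -9.86 -40.61]
(255, 366) [667.87 242.47  67.04] tool [ 44.12 -11.76 -31.83]
(298, 388) [582.58 281.86  75.5 ] tool [-49.84 -11.81 -40.24]
(298, 391) [582.75 281.3   66.02] tool [-49.44 -11.38 -30.76]
[ 57.91  58.95 115.36]
counter top cam 0.8708565253295886
counter side -0.6293008789183818
```

Both measurements agree that the pad tips are about 33 mm shorter than stated: 11–20 mm behind the TCP rather than 25 mm ahead. That explains the empty close above the bottle. I'll lower in small steps and watch the force.

```bash
python3 -m inch '[[8.54,[0,0,0.4],[0,0,0]],[8.54,[0,0,0.8],[0,0,0]],[8.54,[0,0,1],[0,0,0]],[8.54,[0,0,1],[0,0,0]]]' 40; python3 -m inch '[[8.54,[0,0,0.4],[0,0,0]],[8.54,[0,0,0.8],[0,0,0]],[8.54,[0,0,1],[0,0,0]],[8.54,[0,0,1],[0,0,0]]]'
```

```text
t: 5.93
tcp_pos: [0.6228, 0.2502, 0.025]
eef_rot: [0.0, 0.977, -0.214, -0.0]
ft_force: [-0.5, -0.9, 0.4]
width: 0.0854
t: 6.27
tcp_pos: [0.6228, 0.2503, 0.0151]
eef_rot: [0.0, 0.977, -0.214, -0.0]
ft_force: [0.2, 0.2, -0.1]
width: 0.0852
```

```bash
python3 -m inch '[[8.54,[0,0,0.4],[0,0,0]],[8.54,[0,0,0.8],[0,0,0]],[8.54,[0,0,0.8],[0,0,0]],[8.54,[0,0,0.8],[0,0,0]]]' 40;  python3 -m inch '[[7,[0,0,0],[0,0,0]],[6.4,[0,0,0],[0,0,0]],[6,[0,0,0],[0,0,0]],[5.6,[0,0,0],[0,0,0]],[5.2,[0,0,0],[0,0,0]],[4.8,[0,0,0],[0,0,0]],[4.5,[0,0,0],[0,0,0]],[4.5,[0,0,0],[0,0,0]],[4.5,[0,0,0],[0,0,0]],[4.5,[0,0,0],[0,0,0]]]' 40
python3 - <<'E'
from h import *
p,d=bot.camera('side'); cv2.imwrite("pics/s5.png",cv2.resize(p[320:430,220:340,::-1],None,fx=5,fy=5,interpolation=2))
E
```

```text
t: 6.6
tcp_pos: [0.623, 0.2503, 0.0075]
eef_rot: [0.0, 0.977, -0.214, -0.0]
ft_force: [-0.5, -0.0, 0.0]
width: 0.0856
t: 7.43
tcp_pos: [0.6227, 0.2508, 0.0083]
eef_rot: [-0.0, 0.977, -0.214, -0.0]
ft_force: [-3.4, 0.7, 6.1]
width: 0.053
```

View pics/s5.png

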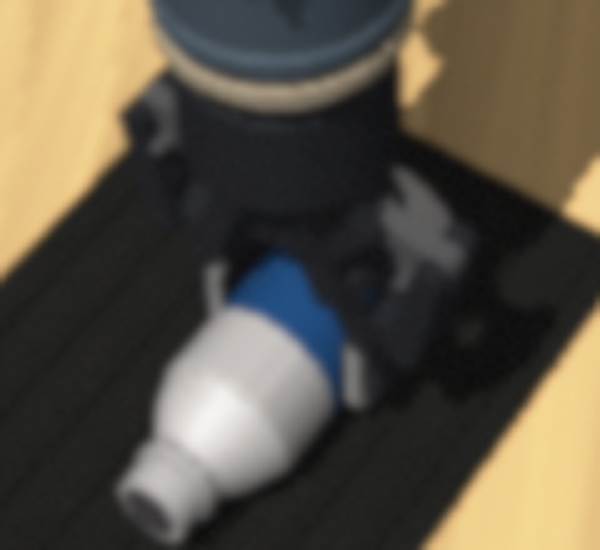

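The fingers now hold the blue band at a width of 53 mm, with pads at about (215,285) and (355,375) in the crop. I'll lift and check the hold.

```bash
python3 -m inch '[[4.5,[0,0,-0.5],[0,0,0]],[4.5,[0,0,-1.5],[0,0,0]],[4.5,[0,0,-3],[0,0,0]],[4.5,[0,0,-5.5],[0,0,0]],[4.5,[0,0,-8],[0,0,0]],[4.5,[0,0,-11],[0,0,0]],[4.5,[0,0,-14],[0,0,0]],[4.5,[0,0,-17],[0,0,0]],[4.5,[0,0,-20],[0,0,0]],[4.5,[0,0,-23],[0,0,0]],[4.5,[0,0,-26],[0,0,0]],[4.5,[0,0,-28.5],[0,0,0]],[4.5,[0,0,-30],[0,0,0]],[4.5,[0,0,-30],[0,0,0]],[4.5,[0,0,-30],[0,0,0]]]' 40
python3 - <<'E'
from h import *
p,d=bot.camera('side'); cv2.imwrite("pics/s6.png",p[:,:,::-1])
P0=box([-.09,.006,.31]); plan(P0,YAW)
E
```

```text
t: 8.73
tcp_pos: [0.6233, 0.2505, 0.309]
eef_rot: [-0.001, 0.977, -0.214, 0.001]
ft_force: [-0.1, -0.7, -1.5]
width: 0.0525
to [ 0.57 -0.2   0.31] shift cm [14.1  42.78 -0.23] turn deg [  0.02   0.01 -28.16]
```

View pics/s6.png

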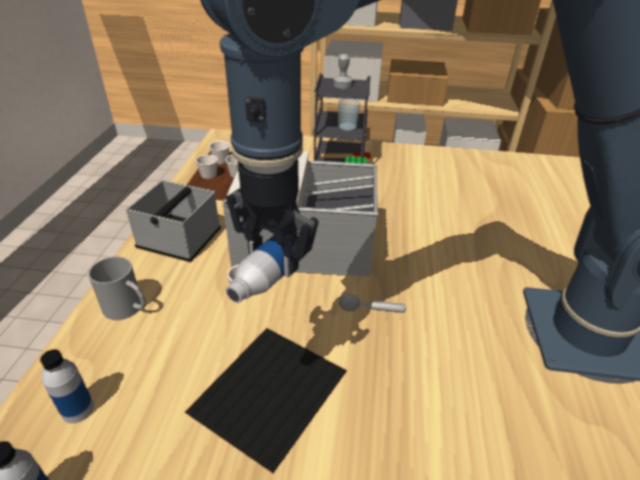

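The bottle is lifted and level, neck at (237,292), and the mat is empty. I'll move it over the box.

```bash
python3 -m inch '[[4.5,[0.5,1.5,0],[0,0,-1]],[4.5,[1.4,4.3,0],[0,0,-3]],[4.5,[2.4,7.2,0],[0,0,-5]],[4.5,[3.3,10,0],[0,0,-7]],[4.5,[4.3,13,0],[0,0,-9]],[4.5,[5.3,16,0],[0,0,-11]],[4.5,[6.3,19,0],[0,0,-13]],[4.5,[7.3,22,0],[0,0,-15]],[4.5,[8.2,25,0],[0,0,-17]],[4.5,[9.2,28,0],[0,0,-19]],[4.5,[10.2,31,0],[0,0,-21]],[4.5,[11.2,34,0],[0,0,-23]],[4.5,[12.2,37,0],[0,0,-25]],[4.5,[13,39.5,0],[0,0,-27]],[4.5,[13.7,41.5,0],[0,0,-28.2]],[4.5,[14.1,42.8,0],[0,0,-28.2]],[4.5,[14.1,42.8,0],[0,0,-28.2]],[4.5,[14.1,42.8,0],[0,0,-28.2]]]' 40
python3 - <<'E'
from h import *
p,d=bot.camera('side'); cv2.imwrite("pics/s7.png",cv2.resize(p[80:300,170:420,::-1],None,fx=3,fy=3,interpolation=2))
p,d2=bot.camera('top'); cv2.imwrite("pics/t7.png",cv2.resize(p[110:320,280:500,::-1],None,fx=3,fy=2.8,interpolation=2))
np.save('pics/s7d.npy',d)
plan(box([-.09,.006,.157]),YAW)
E
```

```text
t: 10.28
tcp_pos: [0.5716, -0.1971, 0.3069]
eef_rot: [-0.001, 1.0, 0.029, -0.001]
ft_force: [0.8, -0.3, -0.6]
width: 0.0528
to [ 0.57 -0.2   0.16] shift cm [-0.05  0.22 15.05] turn deg [-0.07  0.02  0.14]
```

View pics/s7.png

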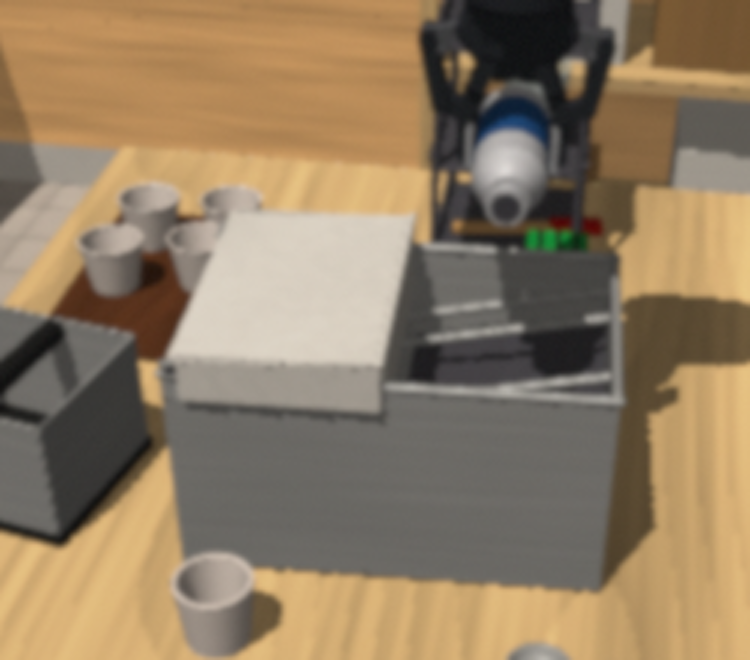

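View pics/t7.png

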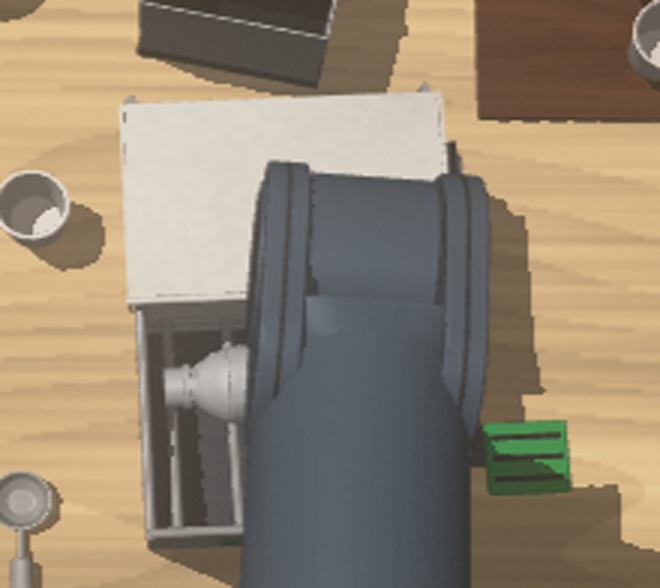

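The bottle hangs over the rails. The neck rim is at crop (505,207) in the side view and crop (165,385) in the top view, and the hood is shut. Next I'll check the bottle's pose in the grip.

```bash
python3 - <<'E'
from h import *
np.set_printoptions(precision=4,suppress=True)
N=ray('top',(335,247.5),.33)[0]
print('neck end box',B.inv().apply(N-O))
d=np.load('pics/s7d.npy')
# neck/body top points
for nm,(u0,u1,v0,v1) in dict(neck=(330,345,138,150),body=(330,350,113,126)).items():
    m=np.zeros_like(d,bool);m[v0:v1,u0:u1]=1;P=pts('side',d,m)[0];Q=B.inv().apply(P-O);Q=Q[Q[:,1]>-.1]
    print(nm,len(Q),Q.mean(0),'zmax',np.percentile(Q[:,2],97),Q[:,1].max())
o,r=pose();print('tcp box',B.inv().apply(o['tcp_pos']-O))
# top of body per y bin
m=np.zeros_like(d,bool);m[100:160,325:355]=1;P=pts('side',d,m)[0];Q=B.inv().apply(P-O)
for y in np.arange(-.06,.11,.01):
    k=(Q[:,1]>y)&(Q[:,1]<y+.01)&(Q[:,2]>.25)
    if k.sum()>3: print(round(y,3),k.sum(),np.percentile(Q[k,2],95),np.median(Q[k,0]))
E
```

```text
neck end box [-0.0863  0.0933  0.33  ]
neck 178 [-0.0877  0.0839  0.3372] zmax 0.344045560787551 0.09718675966730302
body 255 [-0.0886 -0.0017  0.3527] zmax 0.3567996738259457 0.036747592150371454
tcp box [-0.0895  0.008   0.3075]
-0.06 13 0.3552056586526473 -0.09168630427273887
-0.05 41 0.3558094438208915 -0.09194768288888981
-0.04 37 0.3560480480715712 -0.09235912382745641
-0.03 45 0.35631371714105914 -0.09041067534485393
-0.02 37 0.3560845019789502 -0.09308004079900462
-0.01 53 0.38422323632150507 -0.08889528850306433
0.0 57 0.3564887082136105 -0.08743341816293704
0.01 285 0.4010748880428843 -0.08831986492790656
0.02 223 0.40383512473324246 -0.08831288716134846
0.03 50 0.3560148243867812 -0.09066925282571173
0.04 52 0.35603266244797577 -0.09110591147853411
0.05 122 0.35522451288561274 -0.09180352524975877
0.06 150 0.35081450192009683 -0.0920832152640581
0.07 54 0.3462308635600122 -0.09074505434534877
0.08 49 0.34354308473145756 -0.09148896502926829
0.09 133 0.3415494492291481 -0.09014562455972096
```

```bash
python3 -m inch '[[4.5,[0,0,1],[0,0,0]],[4.5,[0,0,3],[0,0,0]],[4.5,[0,0,5],[0,0,0]],[4.5,[0,0,7],[0,0,0]],[4.5,[0,0,9],[0,0,0]],[4.5,[0,0,11],[0,0,0]],[4.5,[0,0,12.5],[0,0,0]],[4.5,[0,0,13.5],[0,0,0]],[4.5,[0,0,14],[0,0,0]],[4.5,[0,0,14.3],[0,0,0]],[4.5,[0,0,14.3],[0,0,0]],[4.5,[0,0,14.3],[0,0,0]]]'; python3 -m inch '[[4.5,[0,0,0.1],[0,0,0]],[4.5,[0,0,0.2],[0,0,0]],[4.5,[0,0,0.3],[0,0,0]],[4.5,[0,0,0.3],[0,0,0]]]'
```

```text
t: 11.38
tcp_pos: [0.5725, -0.1972, 0.1655]
eef_rot: [0.0, 1.0, 0.03, 0.001]
ft_force: [0.2, -0.2, -1.3]
width: 0.053
t: 11.72
tcp_pos: [0.572, -0.1973, 0.1619]
eef_rot: [0.0, 1.0, 0.03, 0.0]
ft_force: [-0.5, -0.4, -0.9]
width: 0.0529
```

```bash
python3 - <<'E'
from h import *
p,d=bot.camera('side'); cv2.imwrite("pics/s8.png",cv2.resize(p[80:300,170:420,::-1],None,fx=3,fy=2.7,interpolation=2))
o,r=pose();print('tcp box',(B.inv().apply(o['tcp_pos']-O))*1000,o['ft_force'])
m=np.zeros_like(d,bool);m[130:220,310:365]=1;P=pts('side',d,m)[0];Q=B.inv().apply(P-O)*1000
for y in np.arange(-60,110,15):
    k=(Q[:,1]>y)&(Q[:,1]<y+15)&(Q[:,2]>170)&(abs(Q[:,0]+90)<20)
    if k.sum()>3: print(y,k.sum(),np.percentile(Q[k,2],[90,95]),np.median(Q[k,0]))
E
```

```text
tcp box [-89.8    6.03 161.87] [-0.3  -0.52 -1.09]
-45 39 [210.81 210.99] -92.20846444258854
-30 50 [211.42 211.86] -90.17126864724813
-15 58 [211.57 211.92] -88.91537615161963
0 69 [257.96 276.01] -89.33804867851677
15 353 [279.57 281.46] -90.22778676782727
30 433 [341.4 342.8] -90.64136881786223
45 137 [331.45 337.04] -90.05520643023407
60 139 [204.01 205.8 ] -90.50252759577911
75 62 [198.21 198.81] -89.27074001269158
90 73 [195.6 196.4] -89.8968875794548
105 148 [189.82 190.54] -90.85350855670504
```

View pics/s8.png

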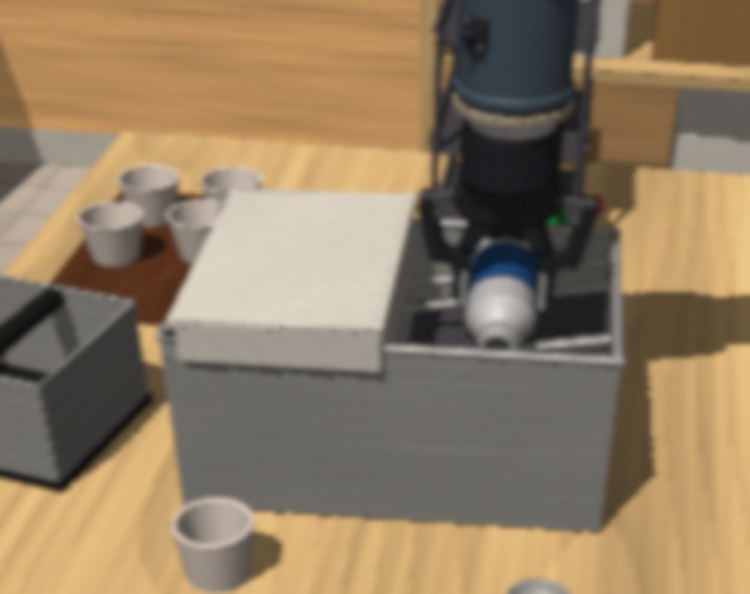

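The bottle axis is at about 184.5 mm, level, with the bottle at crop (503,295) just above the rails. I'll go down the last few millimetres until I feel contact.

```bash
python3 -m inch '[[4.5,[0,0,0.1],[0,0,0]],[4.5,[0,0,0.2],[0,0,0]],[4.5,[0,0,0.3],[0,0,0]],[4.5,[0,0,0.3],[0,0,0]]]'; python3 -m inch '[[4.5,[0,0,0.1],[0,0,0]],[4.5,[0,0,0.1],[0,0,0]]]'
```

```text
t: 12.1
tcp_pos: [0.5719, -0.1972, 0.1585]
eef_rot: [-0.0, 1.0, 0.03, -0.0]
ft_force: [0.4, 0.5, 0.3]
width: 0.0528
t: 12.27
tcp_pos: [0.5719, -0.1973, 0.1576]
eef_rot: [-0.0, 1.0, 0.03, -0.0]
ft_force: [0.0, -1.6, -0.4]
width: 0.0529
```

```bash
python3 -m inch '[[5.6,[0,0,0],[0,0,0]],[6,[0,0,0],[0,0,0]],[6.5,[0,0,0],[0,0,0]],[7.2,[0,0,0],[0,0,0]],[8,[0,0,0],[0,0,0]],[8.54,[0,0,0],[0,0,0]],[8.54,[0,0,-0.5],[0,0,0]],[8.54,[0,0,-1.2],[0,0,0]],[8.54,[0,0,-2.2],[0,0,0]],[8.54,[0,0,-4],[0,0,0]],[8.54,[0,0,-7],[0,0,0]],[8.54,[0,0,-10],[0,0,0]],[8.54,[0,0,-13],[0,0,0]],[8.54,[0,0,-15],[0,0,0]],[8.54,[0,0,-15],[0,0,0]]]'
python3 - <<'E'
from h import *
p,d=bot.camera('side'); cv2.imwrite("pics/s9.png",cv2.resize(p[80:300,170:420,::-1],None,fx=3,fy=2.7,interpolation=2))
m=np.zeros_like(d,bool);m[130:220,290:365]=1;P=pts('side',d,m)[0];Q=B.inv().apply(P-O)*1000
for y in np.arange(-60,110,15):
    k=(Q[:,1]>y)&(Q[:,1]<y+15)&(Q[:,2]>175)&(Q[:,2]<215)&(abs(Q[:,0]+60)<40)
    if k.sum()>3: print(y,k.sum(),np.percentile(Q[k,2],[90,95]),np.median(Q[k,0]),Q[k][np.argmax(Q[k,2])])
E
```

```text
t: 13.52
tcp_pos: [0.574, -0.1973, 0.3139]
eef_rot: [0.001, 1.0, 0.03, 0.004]
ft_force: [0.7, 0.5, 0.5]
width: 0.085
-60 35 [193.04 193.93] -43.12062840572335 [-33.62 -49.01 194.74]
-45 48 [194.09 194.97] -40.8367005840681 [-41.75 -39.21 195.26]
-30 53 [194.32 194.51] -40.96242357930388 [-38.8  -15.84 194.75]
-15 61 [194.07 194.76] -41.46589318134102 [-34.77  -6.37 197.3 ]
0 57 [193.92 194.65] -42.705674447028215 [-33.84  10.15 196.12]
15 64 [194.08 194.31] -40.806699177108484 [-35.3   26.82 195.45]
30 63 [193.95 194.26] -42.804512982982814 [-38.7   39.38 195.29]
45 92 [192.55 193.74] -41.84286136841525 [-39.79  52.2  195.31]
60 97 [187.9  188.89] -36.2941232923674 [-29.17  60.49 191.77]
75 35 [182.16 182.68] -35.50500981044063 [-37.8   79.79 183.41]
90 8 [189.33 189.39] -53.14543697720521 [-42.12 104.38 189.44]
105 237 [189.74 190.16] -60.23671425537608 [-40.56 111.95 191.79]
```

View pics/s9.png

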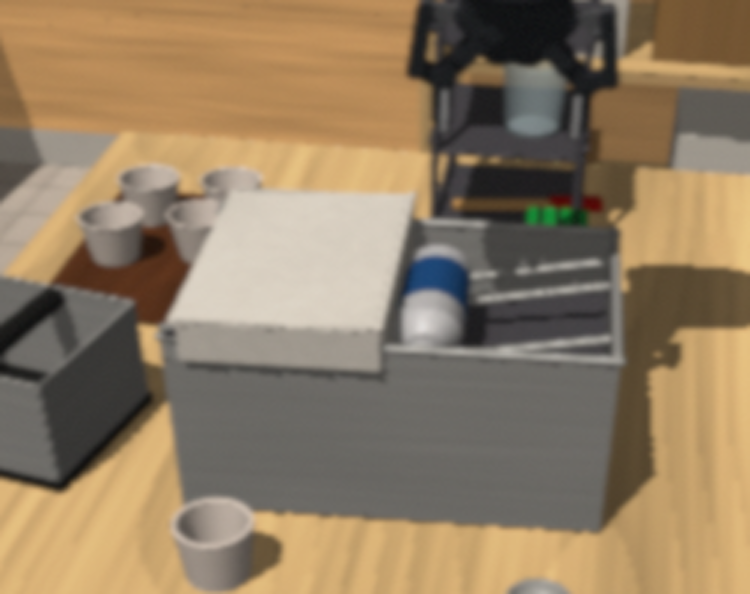

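The bottle lies against the shut hood at crop (435,295): its axis is about 168 mm high, square to the rails, and it is still. Next I'll work out the move to the paddle and check the clearance to the rack.

```bash
python3 - <<'E'
from h import *
np.set_printoptions(precision=3,suppress=True)
t0=np.load('pics/top0d.npy');m=np.zeros_like(t0,bool);m[190:300,500:640]=1;P=pts('top',t0,m)[0]
for a,b in((.05,.1),(.1,.2),(.2,.3),(.3,.4),(.4,.6)):
    k=(P[:,2]>a)&(P[:,2]<b)
    if k.any(): print(a,b,k.sum(),'ymax',P[k,1].max(),'x',P[k,0].min(),P[k,0].max())
plan(box([-.13,-.167,.31]),YAW)
plan(box([-.13,-.167,.20]),YAW)
E
```

```text
0.05 0.1 84 ymax -0.5569989791060672 x 0.5295225784622517 0.684961732544553
0.1 0.2 2602 ymax -0.5629580368132036 x 0.5266749417932058 0.6923933998973175
0.2 0.3 5242 ymax -0.5790705975876338 x 0.5274149043738605 0.6936560947294955
0.3 0.4 189 ymax -0.6696522738695002 x 0.5963583935217276 0.6294503696289653
to [ 0.542 -0.372  0.31 ] shift cm [-4.148 17.299  0.141] turn deg [ 0.104 -0.301  0.042]
to [ 0.542 -0.372  0.2  ] shift cm [-4.205 17.279 11.141] turn deg [ 0.104 -0.301  0.042]
```

```bash
python3 -m inch '[[7,[-0.6,2.5,0],[0,0,0]],[5,[-1.3,5.5,0],[0,0,0]],[3,[-2,8.5,0],[0,0,0]],[1,[-2.8,11.5,0],[0,0,0]],[0,[-3.5,14.5,0],[0,0,0]],[0,[-4.2,17.3,0],[0,0,0]],[0,[-4.2,17.3,2],[0,0,0]],[0,[-4.2,17.3,5],[0,0,0]],[0,[-4.2,17.3,8],[0,0,0]],[0,[-4.2,17.3,10],[0,0,0]],[0,[-4.2,17.3,11.1],[0,0,0]],[0,[-4.2,17.3,11.1],[0,0,0]],[0,[-4.2,17.3,11.1],[0,0,0]]]' 40
python3 - <<'E'
from h import *
p,d=bot.camera('side'); cv2.imwrite("pics/s10.png",cv2.resize(p[60:280,230:430,::-1],None,fx=3.5,fy=2.7,interpolation=2))
p,d=bot.camera('top'); cv2.imwrite("pics/t10.png",p[:,:,::-1])
plan(box([-.13,-.167,.20]),YAW)
E
```

```text
t: 14.65
tcp_pos: [0.5405, -0.3724, 0.197]
eef_rot: [-0.0, 1.0, 0.03, -0.0]
ft_force: [-0.5, -1.0, 0.4]
width: -0.0004
to [ 0.54 -0.37  0.2 ] shift cm [ 0.08 -0.03 -0.16] turn deg [ 0.07 -0.11  0.05]
```

View pics/s10.png

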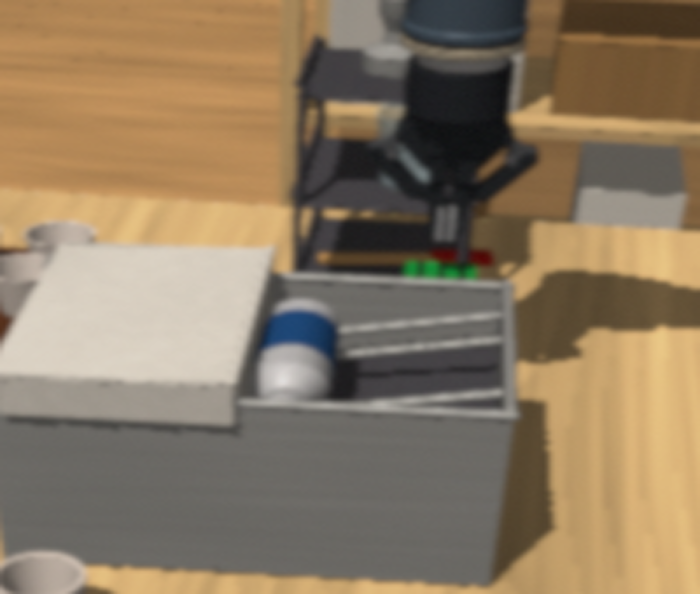

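View pics/t10.png

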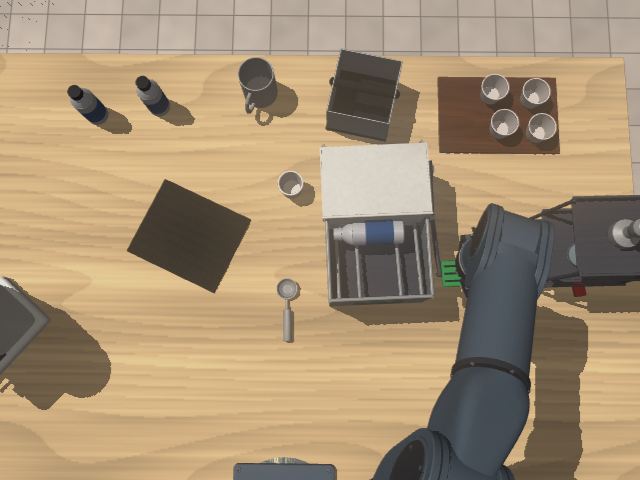

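The closed fingers stand above the green paddle, with tips around crop (460,262) in the side view. In the top view the bottle rests against the hood at (370,233). I'll go down until I feel contact.

```bash
python3 -m inch '[[0,[0.1,0,0.4],[0,0,0]],[0,[0.1,0,0.8],[0,0,0]],[0,[0.1,0,0.8],[0,0,0]]]'; python3 -m inch '[[0,[0,0,0.4],[0,0,0]],[0,[0,0,0.8],[0,0,0]],[0,[0,0,0.8],[0,0,0]]]' ;python3 -m inch '[[0,[0,0,0.4],[0,0,0]],[0,[0,0,0.8],[0,0,0]],[0,[0,0,0.8],[0,0,0]]]'; python3 -m inch '[[0,[0,0,0.4],[0,0,0]],[0,[0,0,0.8],[0,0,0]],[0,[0,0,0.8],[0,0,0]]]' 
```

```text
t: 15.0
tcp_pos: [0.5414, -0.3723, 0.1885]
eef_rot: [-0.0, 1.0, 0.03, -0.0]
ft_force: [-0.2, -0.0, -0.6]
width: 0.0
t: 15.25
tcp_pos: [0.541, -0.3723, 0.1798]
eef_rot: [-0.0, 1.0, 0.03, -0.001]
ft_force: [0.3, -0.1, 0.0]
width: 0.0001
t: 15.5
tcp_pos: [0.5411, -0.3723, 0.1718]
eef_rot: [-0.0, 1.0, 0.03, -0.001]
ft_force: [0.1, -0.2, -0.8]
width: 0.0001
t: 15.75
tcp_pos: [0.541, -0.3723, 0.1638]
eef_rot: [-0.0, 1.0, 0.03, -0.001]
ft_force: [0.8, -0.2, -0.2]
width: -0.0001
```

```bash
python3 -m inch '[[0,[0,0,0.2],[0,0,0]],[0,[0,0,0.4],[0,0,0]],[0,[0,0,0.4],[0,0,0]]]'; python3 -m inch '[[0,[0,0,0.2],[0,0,0]],[0,[0,0,0.4],[0,0,0]],[0,[0,0,0.4],[0,0,0]]]' ;
python3 - <<'E'
from h import *
p,d=bot.camera('side'); cv2.imwrite("pics/s11.png",cv2.resize(p[60:280,230:430,::-1],None,fx=3.5,fy=2.7,interpolation=2))
E
```

```text
t: 16.0
tcp_pos: [0.5413, -0.3723, 0.1604]
eef_rot: [-0.0, 1.0, 0.03, -0.0]
ft_force: [-0.2, -0.5, -0.5]
width: -0.0001
t: 16.25
tcp_pos: [0.5415, -0.3725, 0.1571]
eef_rot: [0.0, 1.0, 0.03, 0.0]
ft_force: [-1.9, 0.3, 6.7]
width: -0.0001
```

View pics/s11.png

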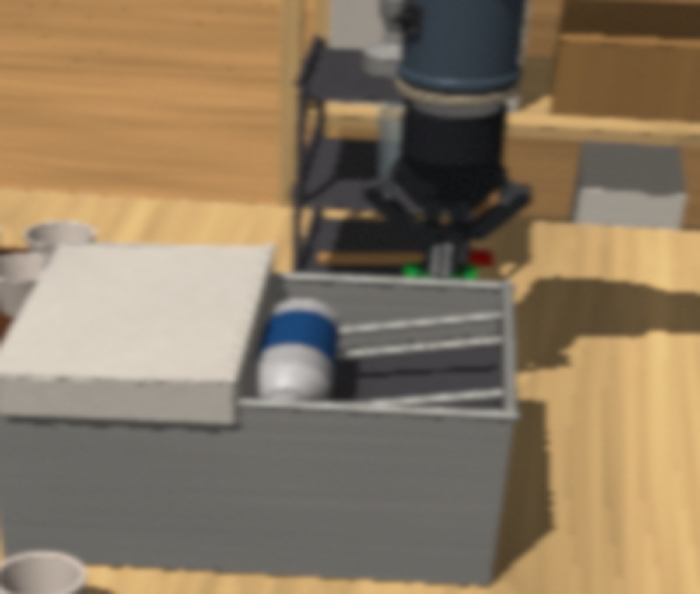

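The tips touched the paddle at TCP z = 0.157, with 6.7 N on them and centred on the green. That matches the corrected tip length. I'll press along the arc.

```bash
python3 -m inch '[[0,[0,0,0.3],[0,0,0]],[0,[-0.1,0,0.6],[0,0,0]],[0,[-0.2,0,0.9],[0,0,0]],[0,[-0.2,0,1.2],[0,0,0]],[0,[-0.3,0,1.5],[0,0,0]],[0,[-0.3,0,1.8],[0,0,0]],[0,[-0.4,0,2.1],[0,0,0]],[0,[-0.4,0,2.4],[0,0,0]],[0,[-0.5,0,2.7],[0,0,0]],[0,[-0.5,0,3],[0,0,0]],[0,[-0.5,0,3.3],[0,0,0]],[0,[-0.5,0,3.3],[0,0,0]],[0,[-0.5,0,3.3],[0,0,0]]]'
```

```text
t: 17.38
tcp_pos: [0.5364, -0.3729, 0.1244]
eef_rot: [0.0, 1.0, 0.03, 0.0]
ft_force: [-3.1, 1.4, 7.2]
width: -0.0
```

```bash
python3 -m inch '[[0,[0,0,0.15],[0,0,0]],[0,[0,0,0.3],[0,0,0]],[0,[0,0,0.3],[0,0,0]],[0,[0,0,0.3],[0,0,0]],[0,[0,0,0.3],[0,0,0]],[0,[0,0,0.3],[0,0,0]]]'
python3 - <<'E'
from h import *
p,d=bot.camera('side'); cv2.imwrite("pics/s12.png",cv2.resize(p[60:280,200:430,::-1],None,fx=3.2,fy=2.7,interpolation=2))
p,d=bot.camera('top'); cv2.imwrite("pics/t12.png",p[100:340,280:520,::-1])
E
```

```text
t: 17.88
tcp_pos: [0.5365, -0.3729, 0.1224]
eef_rot: [0.001, 1.0, 0.03, 0.0]
ft_force: [-5.2, 1.6, 15.0]
width: 0.0
```

View pics/s12.png

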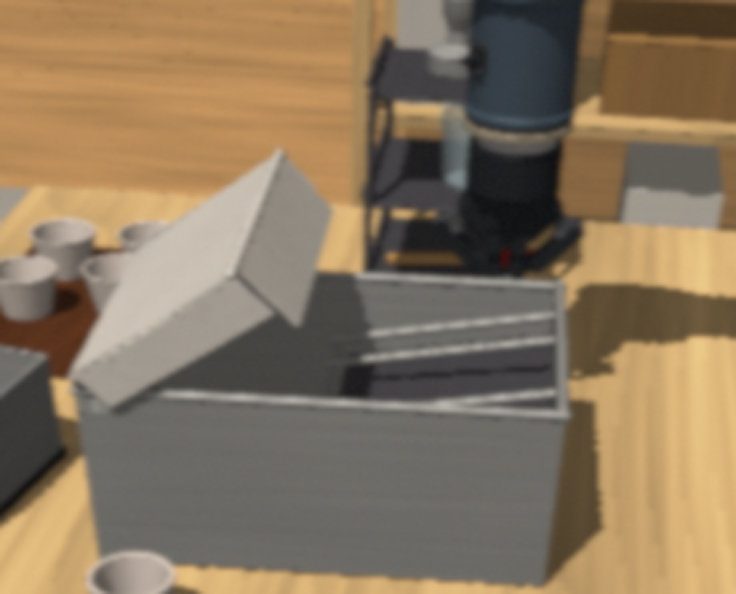

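View pics/t12.png

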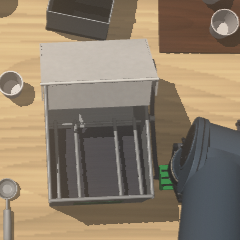

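The hood is fully raised and the bottle has left the rails. Something shows at (82,122) in the top crop, so I'll enlarge it while holding the paddle down.

```bash
python3 -m inch '[[0,[0,0,0],[0,0,0]],[0,[0,0,0],[0,0,0]],[0,[0,0,0],[0,0,0]],[0,[0,0,0],[0,0,0]],[0,[0,0,0],[0,0,0]],[0,[0,0,0],[0,0,0]]]'
python3 - <<'E'
from h import *
p,d=bot.camera('top'); cv2.imwrite("pics/t13.png",cv2.resize(p[170:310,310:450,::-1],None,fx=4.2,fy=4.2,interpolation=2))
for u in range(352,384,4):
  for v in (214,218,222,226):
    m=np.zeros_like(d,bool);m[v,u]=1;P=pts('top',d,m)[0]
    if len(P): print(u,v,B.inv().apply(P[0]-O)*1000,p[v,u])
E
```

```text
t: 18.48
tcp_pos: [0.5365, -0.3729, 0.1225]
eef_rot: [0.001, 1.0, 0.03, 0.0]
ft_force: [-4.6, 2.3, 15.2]
width: 0.0002
352 214 [39.69 42.94 25.12] [93 89 83]
352 218 [29.12 43.66 28.76] [94 90 85]
352 222 [19.94 44.06 25.55] [87 83 78]
356 214 [39.72 33.16 22.65] [93 89 83]
356 218 [28.7  34.03 28.49] [94 90 85]
356 222 [ -0.78  40.05 130.92] [83 78 74]
356 226 [-10.5   40.75 134.34] [126 121 117]
360 214 [38.65 23.66 25.52] [105 101  96]
360 218 [28.54 24.31 26.89] [160 156 150]
360 222 [  0.76  30.49 120.57] [117 113 109]
360 226 [ 8.6  25.56 28.78] [153 149 143]
364 214 [37.94 14.09 26.61] [92 89 84]
364 218 [27.54 14.86 29.52] [92 88 84]
364 222 [ -0.56  21.79 125.17] [86 83 78]
364 226 [ 8.31 15.9  27.75] [106 102  98]
368 214 [37.58  4.4  26.04] [92 89 84]
368 218 [28.4   4.75 22.76] [92 89 85]
368 222 [ -0.33  12.56 121.64] [89 85 81]
368 226 [ 7.18  6.55 31.28] [91 87 84]
372 214 [37.21 -5.28 25.52] [91 88 84]
372 218 [27.77 -4.84 23.49] [91 87 84]
372 222 [ -0.35   3.39 119.36] [87 84 81]
372 226 [ 7.43 -3.34 27.36] [91 87 84]
376 214 [ 36.44 -14.8   26.94] [91 88 84]
376 218 [ 26.48 -14.13  27.62] [92 89 85]
376 222 [ -1.82  -5.16 124.73] [86 83 79]
376 226 [  5.28 -12.16  36.45] [84 81 78]
380 214 [ 35.07 -24.03  31.3 ] [91 89 85]
380 218 [ 25.73 -23.63  28.99] [92 89 85]
380 222 [ -1.9  -14.31 122.8 ] [88 84 81]
380 226 [  6.97 -22.79  24.67] [83 80 77]
```

View pics/t13.png

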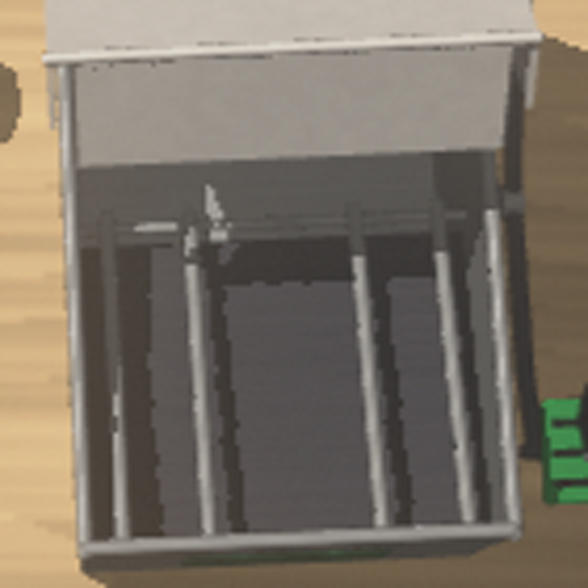

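The bright patches near (205,230) are glints on the rails and the tub wall; the depth there reads rail or floor. The rails are empty and the visible tub floor, up to about box x = 40 mm, is clear, so the bottle must be farther back under the hood. I'll hold a moment longer, then ease up slowly.

```bash
python3 -m inch '[[0,[0,0,0],[0,0,0]],[0,[0,0,0],[0,0,0]],[0,[0,0,0],[0,0,0]],[0,[0,0,0],[0,0,0]],[0,[0,0,0],[0,0,0]],[0,[0,0,0],[0,0,0]],[0,[0,0,-0.1],[0,0,0]],[0,[0,0,-0.2],[0,0,0]],[0,[0,0,-0.3],[0,0,0]],[0,[0,0,-0.4],[0,0,0]],[0,[0,0,-0.5],[0,0,0]],[0,[0.1,0,-0.6],[0,0,0]],[0,[0.1,0,-0.7],[0,0,0]],[0,[0.1,0,-0.8],[0,0,0]],[0,[0.1,0,-0.9],[0,0,0]],[0,[0.1,0,-1],[0,0,0]],[0,[0.1,0,-1.1],[0,0,0]],[0,[0.2,0,-1.2],[0,0,0]],[0,[0.2,0,-1.3],[0,0,0]],[0,[0.2,0,-1.4],[0,0,0]]]'
python3 -m inch '[[0,[0,0,-0.1],[0,0,0]],[0,[0,0,-0.2],[0,0,0]],[0,[0,0,-0.3],[0,0,0]],[0,[0.1,0,-0.4],[0,0,0]],[0,[0.1,0,-0.5],[0,0,0]],[0,[0.1,0,-0.6],[0,0,0]],[0,[0.1,0,-0.7],[0,0,0]],[0,[0.1,0,-0.8],[0,0,0]],[0,[0.1,0,-0.9],[0,0,0]],[0,[0.2,0,-1],[0,0,0]],[0,[0.2,0,-1.1],[0,0,0]],[0,[0.2,0,-1.2],[0,0,0]],[0,[0.2,0,-1.3],[0,0,0]],[0,[0.2,0,-1.4],[0,0,0]],[0,[0.2,0,-1.5],[0,0,0]]]'
```

```text
t: 20.2
tcp_pos: [0.5374, -0.3728, 0.1353]
eef_rot: [0.0, 1.0, 0.03, -0.001]
ft_force: [-4.5, 1.8, 8.1]
width: 0.0
t: 21.45
tcp_pos: [0.54, -0.3726, 0.1506]
eef_rot: [0.0, 1.0, 0.03, -0.0]
ft_force: [-3.7, 1.0, 8.5]
width: -0.0002
```

```bash
python3 -m inch '[[0,[0,0,-0.1],[0,0,0]],[0,[0,0,-0.2],[0,0,0]],[0,[0,0,-0.3],[0,0,0]],[0,[0,0,-0.4],[0,0,0]],[0,[0,0,-0.5],[0,0,0]],[0,[0,0,-0.6],[0,0,0]],[0,[0,0,-0.7],[0,0,0]],[0,[0,0,-0.8],[0,0,0]],[0,[0,0,-0.9],[0,0,0]],[0,[0,0,-1],[0,0,0]],[0,[0,0,-1.1],[0,0,0]],[0,[0,0,-1.2],[0,0,0]],[0,[0,0,-1.4],[0,0,0]],[0,[0,0,-1.7],[0,0,0]],[0,[0,0,-2],[0,0,0]]]'; python3 -m inch '[[0,[0,0,-1],[0,0,0]],[0,[0,0,-3],[0,0,0]],[0,[0,0,-6],[0,0,0]],[0,[0,0,-9],[0,0,0]],[0,[0,0,-12],[0,0,0]],[0,[0,0,-12],[0,0,0]],[0,[0,0,-12],[0,0,0]]]'
python3 - <<'E'
from h import *
np.set_printoptions(precision=3,suppress=True)
p,d=bot.camera('side'); cv2.imwrite("pics/s14.png",p[:,:,::-1])
p2,d2=bot.camera('top'); cv2.imwrite("pics/t14.png",p2[:,:,::-1])
m=np.zeros_like(d2,bool); m[130:310,310:445]=1
P=pts('top',d2,m)[0]; Q=P[P[:,2]>0.205]; rc=cv2.minAreaRect(Q[:,:2].astype(np.float32)); print('hood',rc,np.median(Q[:,2]),Q[:,2].max())
g=cv2.inRange(cv2.cvtColor(p2,cv2.COLOR_RGB2HSV),(50,100,60),(80,255,255))
P=pts('top',d2,g>0)[0];print('paddle',np.median(P,0),len(P)); print(bot.observe()['t'],bot.observe()['tcp_pos'],bot.observe()['ft_force'])
E
```

```text
t: 22.7
tcp_pos: [0.5405, -0.3724, 0.17]
eef_rot: [-0.0, 1.0, 0.03, -0.0]
ft_force: [0.8, 0.2, -0.3]
width: 0.0001
t: 23.28
tcp_pos: [0.5414, -0.3727, 0.2926]
eef_rot: [0.001, 1.0, 0.03, 0.002]
ft_force: [0.0, -0.5, -0.4]
width: 0.0
hood ((0.7351277470588684, -0.1949342042207718), (0.1604229062795639, 0.2327398657798767), 2.966775894165039) 0.21081715860889216 0.22273155184824445
paddle [ 0.539 -0.367  0.166] 509
23.3833 [ 0.54  -0.372  0.29 ] [-0.096 -1.382  0.161]
```

View pics/s14.png

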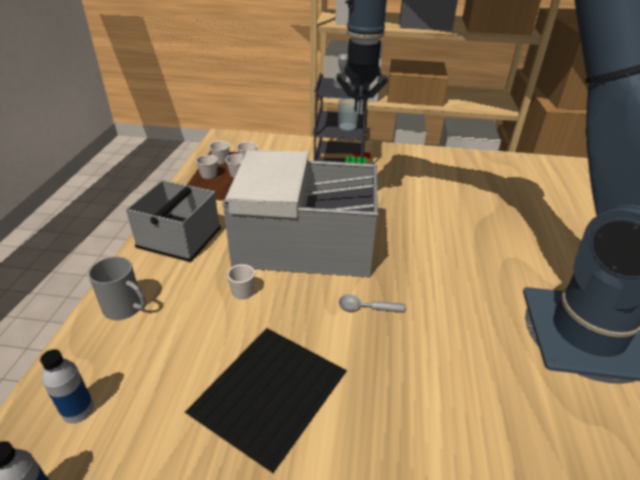

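View pics/t14.png

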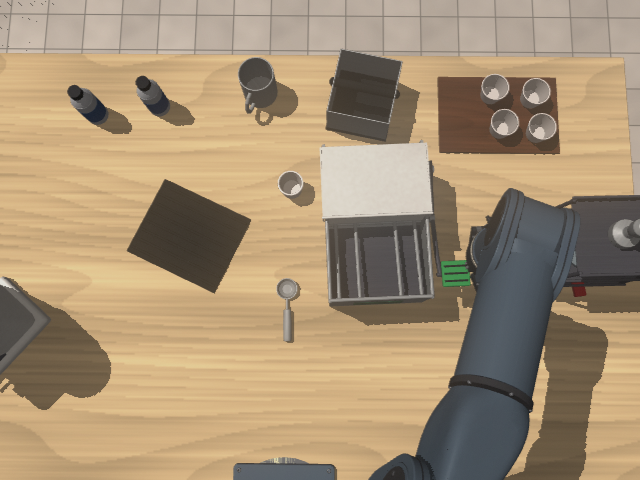

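The hood is shut, matching its starting pose at (377,180). The paddle is up at (456,273), the rails and mat are empty, and the cup (291,183) and spoon (288,305) haven't moved. The arm is clear, so I'll hand the job in.

```bash
python3 -c "
from workcell import bot
print(bot.sign_off())"
```

```text
the job is handed in; nothing more can be done
None
```

The job is done and handed in at about 23.4 s, and every final check I could make by camera passed. I did not see the bottle itself in the tub, because the hood and side plates hide that part of it.

- **Bottle:** I laid it on the rails and let go, and it rolled against the shut hood, square to the rails with its axis about 168 mm high. After I pressed the paddle, the rails and the front of the tub were empty, so it should be farther back under the hood.
- **Paddle and hood:** I held the paddle at its stop with about 15 N for over a second. I then eased it up over about 3 s, and no force was left on the tool once it was clear. The hood is shut (top at 211 mm, same place as at the start) and the paddle is up at 166 mm.
- **Bystanders:** The cup and spoon look unmoved in both views, and the arm stands clear of everything.

**Disagreement:** the fingertips turned out to be about 33 mm shorter than stated, roughly 8 mm behind the TCP when shut instead of 25 mm ahead. The first close therefore missed above the bottle without disturbing it. I corrected for this from the camera images, and contact with the paddle later confirmed it.

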